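# Stand the gluing weight on its loaded end

## Task

The octagonal gluing weight lying in the cradle has lead hidden in one end. Lift it level by its middle to feel which end is heavy, then stand it heavy end down, flat on its foot, on the cork pad of the sloping glue board and let go so that it stays standing (top-heavy it would topple down the slope). Leave the other loose things on the bench where they are.

Things in the scene. Friction and masses are not known exactly. Their poses are not given: they have to be found in the camera images.
- weight: gluing weight: octagonal beech bar with a flat brass foot 40 mm across at each end, 150 mm long, 40 mm across flats, 0.34 to 0.43 kg. Both ends look alike; lead inside puts the balance point 32 to 36 mm from the middle toward one end, which changes from start to start. Origin at its middle, y along its length. At the start it lies level in the cradle, two flats upright, axis 85 mm above the bench
- weight_end (a point): centre of the weight's foot at +y, 75 mm from its middle; the other foot is the same. It may be the heavy or the light end: the axes do not tell. On the glue board the weight stands firmly on its heavy end and topples on its light end
- cradle: fixed beech cradle, base 50 x 160 x 12 mm with two V-notched cheeks 10 mm thick, centred 62 mm either side of the middle; the cheeks reach no higher than 81 mm, the weight between them is free from beneath. Origin at the centre of its underside on the bench; y along the weight, z up.
- board: fixed sloping plywood glue board, 120 x 120 x 10 mm, with an 80 mm square cork pad in its middle. Origin at the centre of the pad's face, 34 mm above the bench; z square to the face (16 degrees from vertical), x down the slope, y level. Its high edge is 51 mm and its low edge 17 mm above the bench; the high edge faces roughly the robot
- cork_block: loose cork sanding block, 55 x 86 x 32 mm, a bystander
- sanding_block: loose notched wooden sanding block, 35 x 80 x 36 mm, lying between cradle and glue board, a bystander
- tape_black: loose roll of black tape, 58 mm across, 19 mm high, a bystander
- glue_jar: loose glass jar with red lid, 64 mm diameter, 97 mm high, a bystander
- neck_block_2: loose reddish wooden block, 66 x 42 x 36 mm, a bystander

How it is judged:
By the outcome, as a careful person would: the job done as asked, in the order asked, and still so for the second after the job is handed in, with the robot touching nothing.
It also fails if it takes over 64 s, if anything falls off the work surface, if the arm or the gripper's body presses on something with over 40 N, if the wrist force passes 120 N, or if a joint passes its speed limit or range.

## Robot

A 7-joint arm with a two-finger parallel gripper is mounted at the origin on a cart in front of the work surface, level with it; the furniture and walls round the work are solid. World frame = base frame: x ahead of the robot, y to its left, z up, the work surface at z = 0. Lengths are in m, angles in degrees, forces in N, time in s.
With the tool pointing down it reaches from about 0.425 to 0.875 m from the base axis. Payload 4.7 kg.
Tool frame: the origin (TCP) lies between the finger pads; the fingertips stand env.tip_reach ahead of it and the grasp point (between the pads) lies 2 mm behind it (env.tip_reach is the distance from the TCP to the fingertips, in m); z points along the fingers, y is the line along which they close (so a half turn about z gives the same grasp; the last joint's range is limited). The gripper opens to 87 mm and grips with 3 to 60 N. Pads are 19 mm wide; open, the fingers measure 117 mm over their backs; the gripper's body (75 mm by 190 mm) begins 51 mm behind the grasp point.
Start: joints at [-67.202, 18.392, -4.016, 83.108, 1.295, 78.541, -3.26], TCP at [0.243, 0.603, 0.24] pointing down, gripper open.
Joint ranges: [-163.93, 163.93], [-17.29, 119.83], [-79.2, 71.16], [3.27, 140.29], [-89.18, 269.18], [5.43, 117.66], [-154.24, 154.24]. Speed limits (degrees/s): [147.25, 147.25, 180, 180, 180, 180, 180].

## Interface

Orientations are given as [roll, pitch, yaw] about the fixed x, y, z axes, in that order (R = Rz(yaw) Ry(pitch) Rx(roll)).
In Python, from cell import env gives the robot as it stands.
- The arm moves only by the shell command python3 steer.py 'ROWS' [FORCE]. ROWS is rows parted by semicolons, their numbers by spaces, 1 to 8 of them, each of 5 numbers: dx, dy, dz in m, then a turn about the tool's z in degrees, then the finger opening in m; each row is the pose to reach, as a shift and turn from the pose commanded when the command began, along the tool's axes at that moment; what a row does not reach only later rows make up. A row lasts 1/12 s, in which the tool goes at most 0.0417 m and 7.16 degrees, less where a joint would pass 70% of its speed; a pose out of reach is approached as far as the arm can. The fingers move at their own pace and stop on an object; FORCE is the grip in N (left out, the last holds). Time passes only in rows, so rows that do not move let the fingers close. It prints the time, the measured TCP pose, the force, the opening and the grip force at its end.
- env.get_obs(): the state, without advancing time (a new reading comes with each control period).
- env.read_camera(name): name is "side" or "top" or "wrist"; returns a dict with "color" (384x512x3 uint8, blue, green, red), "fx", "fy", "cx", "cy" (pixels), "world_from_camera" (4x4, takes a point from camera to world coordinates). Camera axes: x right, y down, z forward; pixel columns grow to the right and rows downward; lengths in m; the calibration is good to about 2 mm. A picture is of the moment at which its call begins. There is no depth.
- env.sign_off(): hands the job in; it is judged then, once.
The state is a dict: "time_s": time; "qpos": joint angles; "joint_velocities": joint speeds; "effort": joint torques, N m; "tool_pos": TCP position; "tool_rot": TCP orientation; "force": force on the tool from outside, world axes, zero at the start; "wrist_torque": the same for the moment, N m; "grip_width": finger opening in m; "grasp_force": force on a finger pad.
Only numpy, scipy, OpenCV 4.12 (cv2) and the standard library are available. Lean on these libraries where they do the work, as an engineer would, in place of code of your own. Each camera call takes 0.05 s, during which the arm holds its last target. There are 200 camera calls.

## Working session

There is one attempt and no reset: what is moved stays moved. The work goes in short steps, Python scripts to look and compute and a shell command to move; the robot and the scene stay as the last step left them, time stands still between calls to the robot, and variables do not carry over. Pictures are saved under pics/ and viewed, at most 10 in all, crops included, and the job is handed in when it is done.

```bash
ls; mkdir -p pics; python3 - <<'E'
from cell import env
import cv2,numpy as np
o=env.get_obs();print(o,env.tip_reach)
ims=[]
for n in("side","top"):
    c=env.read_camera(n);cv2.imwrite(f"pics/{n}0.png",c["color"]);print(n,c["fx"],c["fy"],c["cx"],c["cy"],np.round(c["world_from_camera"],4).tolist())
E
```

```text
cell.py
pics
steer.py
{'time_s': 0.0, 'qpos': array([-67.20052665,  18.43937889,  -4.01608187,  83.17332909,
         1.2965107 ,  78.53940884,  -3.26037286]), 'joint_velocities': array([-0.01960505,  0.01874629,  0.03789855,  0.04888687, -0.06728129,
       -0.00489894, -0.11167111]), 'effort': array([-9.12728847e-04, -4.91280699e+01, -4.04431326e-01, -3.12529743e+01,
       -6.41001854e-02,  4.35573875e-02,  1.97236700e-04]), 'tool_pos': array([0.24326636, 0.60222138, 0.23847171]), 'tool_rot': array([-1.79893209e+02,  6.90234123e-03,  1.58010699e+02]), 'force': array([0.23356142, 0.08654463, 0.06469254]), 'wrist_torque': array([ 0.02078484,  0.00742648, -0.02880975]), 'grasp_force': 0.0, 'grip_width': 0.08718415312421302} 0.017
side 360.6534793099543 360.6534793099543 253.33142258885547 196.11505170812876 [[-0.9865, -0.0731, 0.1464, 0.4064], [-0.1632, 0.5039, -0.8482, 0.6191], [-0.0117, -0.8607, -0.509, 0.5286], [0.0, 0.0, 0.0, 1.0]]
top 350.13953947910176 350.13953947910176 254.57092609926772 190.61408811642457 [[-0.0252, -0.9925, 0.1193, 0.4329], [-0.9996, 0.024, -0.0112, -0.0947], [0.0082, -0.1196, -0.9928, 0.9261], [0.0, 0.0, 0.0, 1.0]]
```
View pics/side0.png

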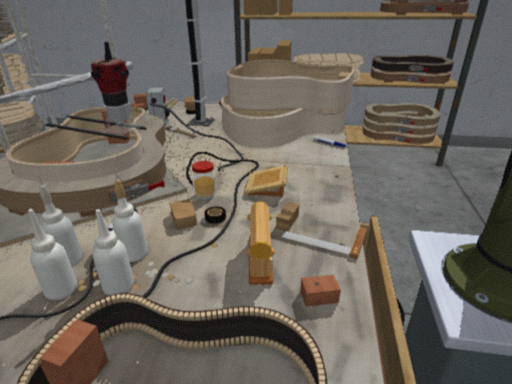

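View pics/top0.png

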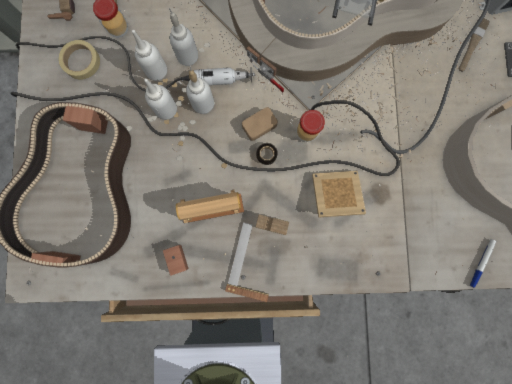

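The side view shows the weight in the cradle at about (261,230), with the board at (267,182) behind it. In the top view the weight runs from (178,212) to (243,200), the board is at (339,193), and the sanding block at (265,222) lies between them. I'll zoom in to get the edges.

```bash
python3 - <<'E'
import cv2,numpy as np
t=cv2.imread("pics/top0.png");s=cv2.imread("pics/side0.png")
a=cv2.resize(t[155:245,165:375],None,fx=3.8,fy=3.8,interpolation=cv2.INTER_CUBIC)
b=cv2.resize(s[155:295,200:320],None,fx=3,fy=3,interpolation=cv2.INTER_CUBIC)
cv2.imwrite("pics/a.png",a);cv2.imwrite("pics/b.png",b)
E
```

View pics/a.png

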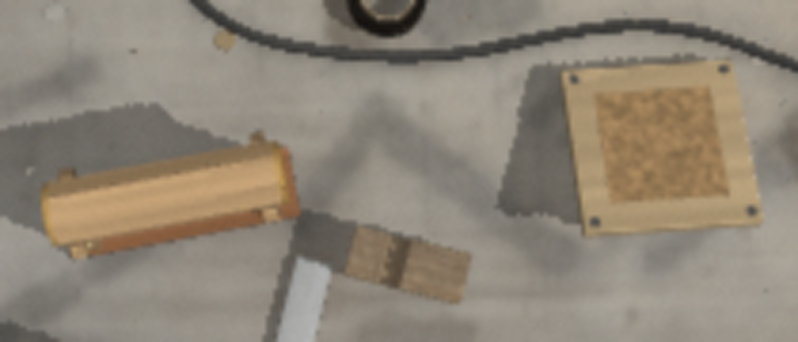

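View pics/b.png

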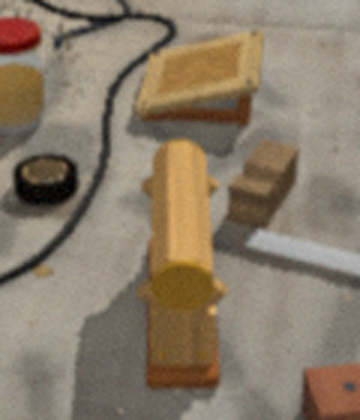

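The top crop shows the board corners at (563,72), (730,60), (762,225) and (584,236). The bar's top runs from (50,218) to (288,180). The side crop shows the board corners at (158,62), (262,33), (248,95) and (138,112), and the near foot's centre at (186,286).

```bash
cat > h.py <<'E'
import numpy as np
from cell import env
from scipy.spatial.transform import Rotation as R
def ray(c,p):
    W=np.array(c["world_from_camera"]);d=W[:3,:3]@np.array([(p[0]-c["cx"])/c["fx"],(p[1]-c["cy"])/c["fy"],1.])
    return W[:3,3],d/np.linalg.norm(d)
def plane(c,p,z):
    o,d=ray(c,p);return o+d*(z-o[2])/d[2]
def tri(*cp):
    A=np.zeros((3,3));b=np.zeros(3)
    for c,p in cp:
        o,d=ray(c,p);M=np.eye(3)-np.outer(d,d);A+=M;b+=M@o
    x=np.linalg.solve(A,b);return x,max(np.linalg.norm(np.cross(x-ray(c,p)[0],ray(c,p)[1])) for c,p in cp)
def proj(c,X):
    W=np.array(c["world_from_camera"]);v=W[:3,:3].T@(np.array(X)-W[:3,3]);return np.array([c["fx"]*v[0]/v[2]+c["cx"],c["fy"]*v[1]/v[2]+c["cy"]])
def go(X):  # world displacement to tool axes
    o=env.get_obs();r=R.from_euler("xyz",o["tool_rot"],degrees=True).as_matrix()
    return np.round(r.T@(np.array(X)-o["tool_pos"]),4),o["tool_rot"]
E
python3 - <<'E'
from h import *
np.set_printoptions(precision=4,suppress=True)
t=env.read_camera("top");s=env.read_camera("side")
T=lambda p:(165+(p[0]+.5)/3.8-.5,155+(p[1]+.5)/3.8-.5)
S=lambda p:(200+(p[0]+.5)/3-.5,155+(p[1]+.5)/3-.5)
P=[tri((t,T(a)),(s,S(b))) for a,b in zip([(563,72),(730,60),(762,225),(584,236)],[(138,112),(158,62),(262,33),(248,95)])]
for p in P:print(p)
B=np.array([p[0] for p in P]);print("board c",B.mean(0),"len",np.linalg.norm(B-np.roll(B,-1,0),axis=1))
dx=B[0]+B[1]-B[2]-B[3];print("downslope yaw",np.degrees(np.arctan2(dx[1],dx[0])),"slope",np.degrees(np.arcsin(-dx[2]/np.linalg.norm(dx))))
a=plane(t,T((50,218)),.1);b=plane(t,T((288,178)),.1);print("ends",a,b,(a+b)/2,np.linalg.norm(a-b),np.degrees(np.arctan2(*(a-b)[1::-1])))
# height check of the bar: side ray of +y foot centre crossed with vertical plane through bar axis
n=np.array([0,0,1.]);o,d=ray(s,S((186,286)))
u=(a-b)/np.linalg.norm(a-b);k=((a-o)@u)/(d@u);print("foot+y",o+k*d)
print(go([*((a+b)/2)[:2],.24]))
E
```

```text
(array([ 0.5823, -0.2604,  0.0128]), np.float64(0.0020300865983452518))
(array([ 0.5861, -0.3798,  0.0057]), np.float64(0.005099492897104171))
(array([ 0.4731, -0.3818,  0.0453]), np.float64(2.3114718049228955e-05))
(array([ 0.4726, -0.2646,  0.0372]), np.float64(0.0034932347935362723))
board c [ 0.5285 -0.3216  0.0253] len [0.1197 0.1198 0.1175 0.1125]
downslope yaw 1.6217090663414842 slope 16.015627207266167
ends [0.4859 0.078  0.1   ] [ 0.5071 -0.0699  0.1   ] [0.4965 0.004  0.1   ] 0.14941930705046896 98.18241955035073
foot+y [0.4849 0.0778 0.0841]
(array([-0.4588, -0.4601, -0.0005]), array([-179.9304,    0.0045,  158.0153]))
```

```bash
R="-.459 -.46 0 59.8 .087"; python3 steer.py '-.03 -.03 0 7 .087;-.06 -.06 0 14 .087;-.09 -.09 0 21 .087;-.12 -.12 0 28 .087;-.15 -.15 0 35 .087;-.18 -.18 0 42 .087;-.21 -.21 0 49 .087;-.24 -.24 0 56 .087'; python3 -c "
from h import *
print(go([.4965,.004,.24]))"
```

```text
time_s: 0.87
tool_pos: [0.374, 0.2939, 0.2396]
tool_rot: [180.0, -0.0, 101.7]
force: [1.0, -0.4, 0.4]
grip_width: 0.0866
grasp_force: 0.0
(array([-0.3086,  0.0613, -0.0006]), array([ 1.79991034e+02, -2.27604865e-02,  1.01674001e+02]))
```

```bash
python3 steer.py '-.04 .008 0 3.5 .087;-.08 .016 0 3.5 .087;-.12 .024 0 3.5 .087;-.16 .032 0 3.5 .087;-.2 .04 0 3.5 .087;-.24 .048 0 3.5 .087;-.28 .056 0 3.5 .087;-.309 .061 0 3.5 .087'; python3 steer.py '0 0 0 0 .087;0 0 0 0 .087'; python3 - <<'E'
from h import *
import cv2
np.set_printoptions(precision=4,suppress=True)
c=env.read_camera("wrist");cv2.imwrite("pics/w1.png",c["color"]);print(c["fx"],c["world_from_camera"],env.get_obs()["qpos"])
E
```

```text
time_s: 1.53
tool_pos: [0.4984, 0.0023, 0.2399]
tool_rot: [179.9, 0.0, 98.3]
force: [-0.1, -0.0, -0.3]
grip_width: 0.0868
grasp_force: 0.0
time_s: 1.7
tool_pos: [0.4978, 0.0045, 0.2395]
tool_rot: [-180.0, -0.0, 98.3]
force: [-0.3, 0.3, -0.3]
grip_width: 0.0872
grasp_force: 0.0
301.2237701562553 [[ 0.9897  0.1386  0.0366  0.4873]
 [ 0.1433 -0.9579 -0.2489  0.0724]
 [ 0.0006  0.2516 -0.9678  0.3852]
 [ 0.      0.      0.      1.    ]] [-35.6706  -1.2514  31.7115 105.2807   0.6359  75.8147   4.3298]
```

View pics/w1.png

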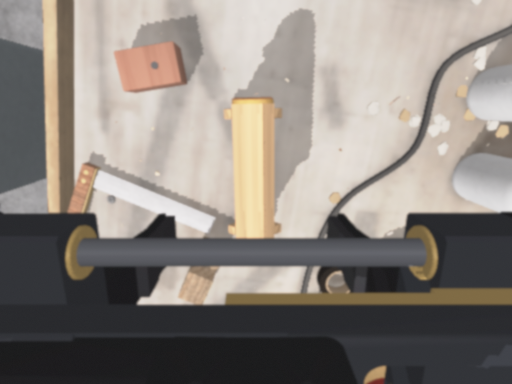

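The wrist view shows the bar at columns 232–275, with the +y foot edge at row ~98 and the cheeks at rows 113 and 228. The bar lies between the fingers. Next I'll measure its edges with a mask.

```bash
python3 - <<'E'
from h import *
import cv2
np.set_printoptions(precision=4,suppress=True)
c=env.read_camera("wrist");t=env.read_camera("top");s=env.read_camera("side")
hsv=cv2.cvtColor(c["color"],cv2.COLOR_BGR2HSV);m=(cv2.inRange(hsv,(10,70,120),(32,255,255)))
cs=[]
for r in list(range(125,215,10)):
    x=np.where(m[r,215:295])[0]+215
    L=plane(c,(x[0]-.5,r),.093);Rr=plane(c,(x[-1]+.5,r),.093);cs.append((L+Rr)/2)
    if r%30==5:print(r,x[0],x[-1],np.linalg.norm(Rr-L),(L+Rr)/2)
cs=np.array(cs);k=np.polyfit(cs[:,1],cs[:,0],1);print("x=",k,"yaw",np.degrees(np.arctan2(1,k[0])))
rows=np.where(m[:,253])[0];print("foot rows",rows[:12])
# foot +y top edge in wrist & top
e=plane(c,(253,rows[0]-.5),.105);print("end +y",e)
tp=proj(t,e);print("expected in top",tp, "side",proj(s,e))
ht=cv2.cvtColor(t["color"],cv2.COLOR_BGR2HSV);mt=cv2.inRange(ht,(10,70,110),(32,255,255))[190:225,165:255]
print(mt.shape);n,l,st,ce=cv2.connectedComponentsWithStats(mt);i=1+st[1:,4].argmax();print(st[i],ce[i],plane(t,ce[i]+[165,190],.1))
E
```

```text
125 233 273 0.03900258824640358 [0.4909 0.0596 0.093 ]
155 234 273 0.03900789307210571 [0.4956 0.0313 0.093 ]
185 235 273 0.03901347151772484 [0.5006 0.0015 0.093 ]
x= [-0.1682  0.5009] yaw 99.54815071008395
foot rows [100 101 102 103 104 105 106 107 119 120 121 122]
end +y [0.4874 0.0823 0.105 ]
expected in top [175.4803 211.2748] side [260.0129 242.7057]
(35, 90)
[ 47   0  32  27 623] [62.5072 13.8668] [ 0.5022 -0.0393  0.1   ]
```

```bash
python3 steer.py '.0015 .001 .03 -.7 .087;.0015 .001 .06 -.7 .087;.0015 .001 .09 -.7 .087;.0015 .001 .12 -.7 .087;.0015 .001 .14 -.7 .087;.0015 .001 .15 -.7 .087;.0015 .001 .1565 -.7 .087;.0015 .001 .1565 -.7 .087'; python3 steer.py '0 0 0 0 .087;0 0 0 0 .06;0 0 0 0 .03;0 0 0 0 .03;0 0 0 0 .03;0 0 0 0 .03;0 0 0 0 .03;0 0 0 0 .03' 20; python3 steer.py '0 0 0 0 .03;0 0 0 0 .03;0 0 0 0 .03' 60;python3 -c "
from h import *
print(env.get_obs())"
```

```text
time_s: 2.57
tool_pos: [0.498, 0.0088, 0.0825]
tool_rot: [-179.9, 0.0, 99.3]
force: [0.2, 0.8, 1.1]
grip_width: 0.0872
grasp_force: 0.0
time_s: 3.23
tool_pos: [0.4985, 0.008, 0.0831]
tool_rot: [180.0, -0.0, 99.2]
force: [-0.8, 0.5, -1.2]
grip_width: 0.0481
grasp_force: 0.0
time_s: 3.48
tool_pos: [0.4998, 0.0082, 0.0835]
tool_rot: [179.8, 0.0, 99.2]
force: [4.1, 0.3, -2.4]
grip_width: 0.0391
grasp_force: 60.0
{'time_s': 3.4833, 'qpos': array([-34.03579935,   8.64214069,  32.33994616, 115.56624923,
        -5.5103915 ,  57.0636942 ,  10.192979  ]), 'joint_velocities': array([ 0.01624171,  0.17567621,  0.07789552, -0.02765699, -0.02458112,
        0.05249649,  0.04966779]), 'effort': array([  0.15980459, -30.11706948,   2.54571386, -24.63709116,
         0.22349597,   1.62867676,   0.14650663]), 'tool_pos': array([0.49980167, 0.00820457, 0.08347485]), 'tool_rot': array([1.79826623e+02, 9.67883383e-03, 9.91952231e+01]), 'force': array([ 4.06817823,  0.25837328, -2.35276491]), 'wrist_torque': array([ 0.01920124, -0.98452611, -0.19506332]), 'grasp_force': 59.98909371905029, 'grip_width': 0.039125696016870624}
```

```bash
python3 steer.py '0 0 -.005 0 .03;0 0 -.012 0 .03;0 0 -.018 0 .03;0 0 -.022 0 .03;0 0 -.022 0 .03;0 0 -.022 0 .03;0 0 -.022 0 .03;0 0 -.022 0 .03' 60; python3 - <<'E'
from h import *
import cv2
for i in range(4):
    c=env.read_camera("side");o=env.get_obs();print(o["force"].round(2),o["wrist_torque"].round(3),o["tool_pos"].round(4))
cv2.imwrite("pics/s2.png",cv2.resize(c["color"][150:300,180:340],None,fx=3,fy=3))
E
```

```text
time_s: 4.15
tool_pos: [0.4981, 0.008, 0.1047]
tool_rot: [-180.0, -0.0, 99.2]
force: [0.5, -0.1, -4.9]
grip_width: 0.0393
grasp_force: 60.0
[-0.02  0.71 -3.13] [-0.217 -0.007 -0.006] [0.4981 0.008  0.1047]
[ 0.76  0.94 -3.25] [-0.172 -0.003 -0.004] [0.4982 0.0079 0.1048]
[-0.32 -1.03 -3.83] [-0.193  0.046 -0.039] [0.4982 0.008  0.1048]
[ 0.34  0.15 -3.96] [-0.219  0.012  0.013] [0.4983 0.008  0.1049]
```

View pics/s2.png

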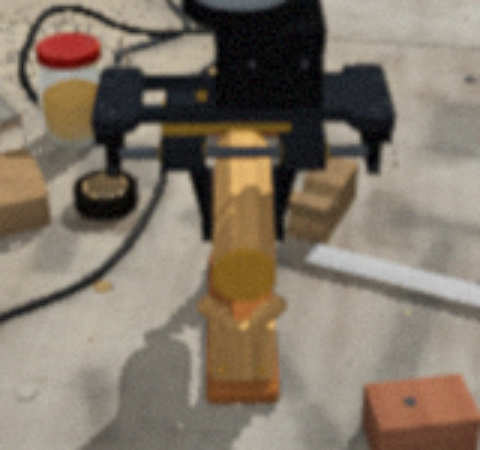

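The lifted bar is level, with its +y foot at crop (247,272) clear of the cheek. The torque of −0.2 N·m about x with Fz ≈ −3.8 N puts the balance point toward +y, so the +y end is heavy. I'll set it back down and regrip nearer the light (−y) end.

```bash
python3 -c "
from h import *
s=env.read_camera('side')
for z in(.104,.107,.11):print(plane(s,(262.2,240.5),z).round(4))"
python3 steer.py '0 0 .008 0 .03;0 0 .015 0 .03;0 0 .019 0 .03;0 0 .0215 0 .03;0 0 .0215 0 .03;0 0 .0215 0 .03' 60; python3 steer.py '0 0 0 0 .03;0 0 0 0 .06;0 0 0 0 .06;0 0 0 0 .06;0 0 0 0 .06;0 0 0 0 .06;0 0 0 0 .06' 20;
python3 -c "
from h import *
o=env.get_obs();print(o['force'],o['wrist_torque'])"
```

```text
[0.4844 0.0737 0.104 ]
[0.4839 0.0776 0.107 ]
[0.4833 0.0814 0.11  ]
time_s: 4.9
tool_pos: [0.4994, 0.0081, 0.0838]
tool_rot: [179.9, 0.0, 99.2]
force: [3.6, 0.5, -2.4]
grip_width: 0.0394
grasp_force: 60.0
time_s: 5.48
tool_pos: [0.4982, 0.008, 0.0835]
tool_rot: [-180.0, -0.0, 99.2]
force: [-0.0, -0.3, -0.0]
grip_width: 0.0592
grasp_force: 0.0
[-0.00327624 -0.28881473 -0.04986648] [-0.07340141  0.05276591 -0.02302857]
```

```bash
python3 steer.py '-.02 .0015 0 0 .06;-.039 .0015 0 0 .06;-.039 .0015 0 0 .06;-.039 .0015 0 0 .03;-.039 .0015 0 0 .03;-.039 .0015 0 0 .03;-.039 .0015 0 0 .03;-.039 .0015 0 0 .03' 60; python3 steer.py '0 0 0 0 .03;0 0 -.01 0 .03;0 0 -.02 0 .03;0 0 -.03 0 .03;0 0 -.05 0 .03;0 0 -.07 0 .03;0 0 -.09 0 .03;0 0 -.11 0 .03' 60;python3 steer.py '0 0 -.02 0 .03;0 0 -.04 0 .03;0 0 -.055 0 .03;0 0 -.06 0 .03;0 0 -.06 0 .03;0 0 -.06 0 .03' 60; python3 - <<'E'
from h import *
import cv2
c=env.read_camera("side");o=env.get_obs();print(o["force"].round(2),o["wrist_torque"].round(3),o["tool_pos"].round(4),o["grasp_force"])
t=env.read_camera("top")
a=cv2.resize(c["color"][40:300,150:350],None,fx=2,fy=2);b=cv2.resize(t["color"][100:300,150:350],(520,520))[:,:380]
cv2.imwrite("pics/s3.png",np.hstack([a,b]))
E
```

```text
time_s: 6.15
tool_pos: [0.5061, -0.0293, 0.0835]
tool_rot: [-180.0, -0.0, 99.3]
force: [-0.4, 1.1, -0.3]
grip_width: 0.0391
grasp_force: 60.0
time_s: 6.82
tool_pos: [0.5059, -0.0307, 0.1953]
tool_rot: [180.0, 0.0, 99.2]
force: [1.1, -0.5, -3.9]
grip_width: 0.0398
grasp_force: 60.0
time_s: 7.32
tool_pos: [0.5058, -0.0304, 0.2533]
tool_rot: [-180.0, -0.0, 99.2]
force: [-0.0, -1.1, -5.4]
grip_width: 0.0394
grasp_force: 60.0
[-0.86 -0.16 -3.94] [-0.357 -0.006 -0.031] [ 0.5054 -0.0304  0.2526] 59.99969213269651
```

View pics/s3.png

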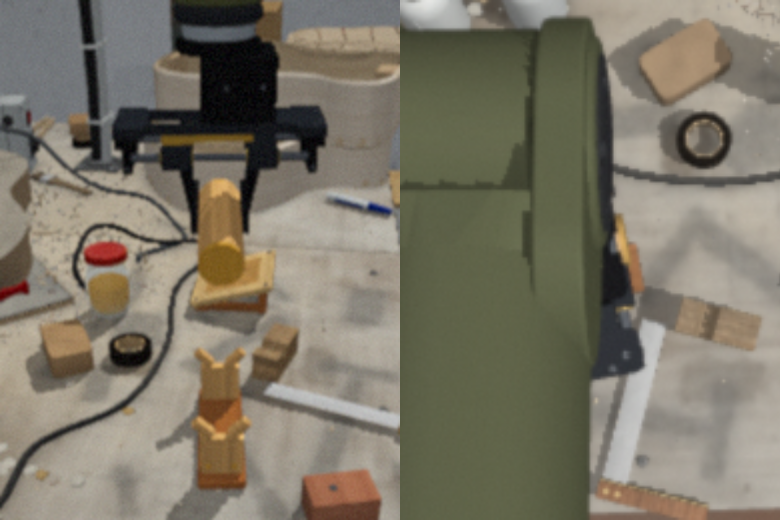

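The bar is held level above the cradle. I'll ease the grip in steps so the heavy end swings down.

```bash
for F in 30 20 14; do python3 steer.py '0 0 0 0 .03;0 0 0 0 .03;0 0 0 0 .03;0 0 0 0 .03' $F | tail -1; python3 -c "
from h import *
o=env.get_obs();print(o['force'].round(2),o['wrist_torque'].round(3))"; done
```

```text
grasp_force: 30.0
[ 0.04 -0.25 -4.46] [-0.463 -0.026  0.035]
grasp_force: 20.0
[ 0.08  0.04 -4.25] [-0.264  0.039 -0.013]
grasp_force: 14.0
[ 0.25 -0.56 -3.81] [-0.229 -0.023  0.009]
```

```bash
for F in 11 9; do python3 steer.py '0 0 0 0 .03;0 0 0 0 .03;0 0 0 0 .03;0 0 0 0 .03' $F | tail -1; python3 - <<'E'
from h import *
import cv2
T=[]
for i in range(3):
    c=env.read_camera("side");o=env.get_obs();T.append(o['wrist_torque'][0])
print(o['force'].round(2),np.mean(T))
m=cv2.inRange(cv2.cvtColor(c["color"],cv2.COLOR_BGR2HSV),(10,110,110),(32,255,255))[120:205,230:290]
n,l,st,ce=cv2.connectedComponentsWithStats(m);i=1+st[1:,4].argmax();print(st[i],ce[i])
cv2.imwrite("pics/s4.png",cv2.resize(c["color"][90:250,190:330],None,fx=3,fy=3))
E
done
```

```text
grasp_force: 11.0
[ 0.06 -0.48 -4.21] -0.2129048681225121
[  16    6   41   78 1849] [31.75878853 46.72850189]
grasp_force: 9.0
[-1.34  0.49 -3.64] -0.20160710155944214
[  16    6   41   78 1853] [31.7285483  46.69616838]
```

View pics/s4.png

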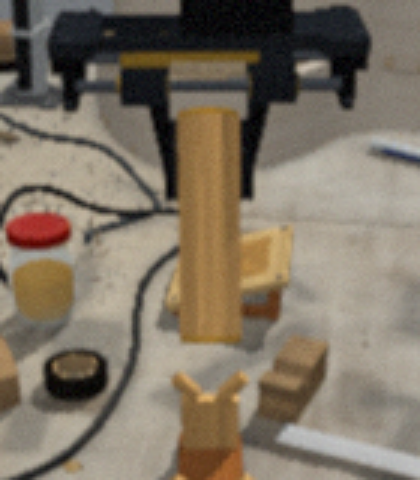

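```bash
cat >> h.py <<'E'
def foot_rows(cam,P,yaw):
    # where foot centre / top centre of the hanging bar would show for several lean angles below level
    u=np.array([np.cos(np.radians(yaw)),np.sin(np.radians(yaw)),0]);z=np.array([0,0,1.])
    for th in (50,60,70,80,90,100):
        d=np.cos(np.radians(th))*u-np.sin(np.radians(th))*z
        print(th,proj(cam,P+.11*d).round(1),proj(cam,P-.04*d).round(1))
E
python3 - <<'E'
from h import *
o=env.get_obs();s=env.read_camera("side");foot_rows(s,o["tool_pos"]+[0,0,.002],99.2)
E
for F in 7 6; do python3 steer.py '0 0 0 0 .03;0 0 0 0 .03;0 0 0 0 .03;0 0 0 0 .03' $F | tail -1; python3 - <<'E'
from h import *
import cv2
T=[]
for i in range(3):
    c=env.read_camera("side");o=env.get_obs();T.append(o['wrist_torque'][0])
print(o['force'].round(2),np.mean(T))
m=cv2.inRange(cv2.cvtColor(c["color"],cv2.COLOR_BGR2HSV),(10,110,110),(32,255,255))[120:205,230:290]
n,l,st,ce=cv2.connectedComponentsWithStats(m);i=1+st[1:,4].argmax();print(st[i],ce[i])
E
done
```

```text
50 [259.3 200.9] [258.6 125.6]
60 [259.3 201.5] [258.6 124.7]
70 [259.2 200.4] [258.7 124.3]
80 [259.1 197.8] [258.7 124.6]
90 [259.  193.8] [258.7 125.5]
100 [258.9 188.7] [258.8 127.1]
grasp_force: 7.0
[-1.01 -0.15 -5.04] -0.12551654763082754
[  16    7   41   78 1803] [31.71769273 47.33777038]
grasp_force: 6.0
[-0.23  0.21 -4.53] -0.14761502119697398
[  16    7   41   78 1814] [31.73263506 47.28886439]
```

```bash
for F in 5 4; do python3 steer.py '0 0 0 0 .03;0 0 0 0 .03;0 0 0 0 .03;0 0 0 0 .03' $F | tail -1; python3 - <<'E'
from h import *
import cv2
T=[]
for i in range(3):
    c=env.read_camera("side");o=env.get_obs();T.append(o['wrist_torque'][0])
print(o['force'].round(2),np.mean(T))
m=cv2.inRange(cv2.cvtColor(c["color"],cv2.COLOR_BGR2HSV),(10,110,110),(32,255,255))[120:215,230:290]
n,l,st,ce=cv2.connectedComponentsWithStats(m);i=1+st[1:,4].argmax();print(st[i],ce[i])
cv2.imwrite("pics/s5.png",cv2.resize(c["color"][90:250,190:330],None,fx=3,fy=3))
E
done
```

```text
grasp_force: 5.0
[ 0.04 -0.24 -3.93] -0.1335944967029078
[  16    7   41   78 1808] [31.75608407 47.37334071]
grasp_force: 4.0
[ 0.31 -0.34 -3.4 ] -0.07187566509162345
[  16    8   41   76 1730] [31.64450867 47.24739884]
```

View pics/s5.png

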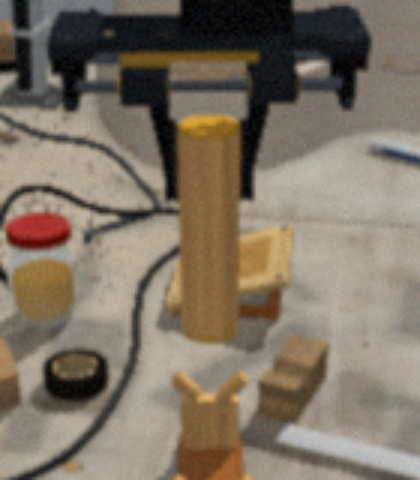

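The top foot is now seen as an ellipse at crop (210,126), so the bar hangs about vertical, heavy end down, with its foot at (210,340). Now I'll locate the board precisely from its corners in the top and side views.

```bash
python3 steer.py '0 0 0 0 .03;0 0 0 0 .03' 30 | tail -1; python3 - <<'E'
from h import *
import cv2
np.set_printoptions(precision=4,suppress=True)
t=env.read_camera("top");s=env.read_camera("side")
t0,s0=cv2.imread("pics/top0.png"),cv2.imread("pics/side0.png")
def quad(im,x0,y0,x1,y1,lo,hi):
    m=cv2.inRange(cv2.cvtColor(im,cv2.COLOR_BGR2HSV),lo,hi)[y0:y1,x0:x1]
    m=cv2.morphologyEx(m,cv2.MORPH_CLOSE,np.ones((5,5)));m=cv2.morphologyEx(m,cv2.MORPH_OPEN,np.ones((3,3)))
    k=max(cv2.findContours(m,0,1)[0],key=cv2.contourArea);k=cv2.convexHull(k)
    for e in np.arange(1,12,.5):
        a=cv2.approxPolyDP(k,e,True)
        if len(a)<=4:break
    return a[:,0]+[x0,y0],cv2.contourArea(k)
print("hsv",cv2.cvtColor(t0,cv2.COLOR_BGR2HSV)[[193,193,175],[339,318,330]].tolist(),cv2.cvtColor(t0,cv2.COLOR_BGR2HSV)[193,380].tolist())
print(quad(t0,305,160,375,225,(8,55,80),(30,255,255)))
print(quad(s0,240,160,292,192,(8,75,80),(30,255,255)))
T=lambda p:(165+(p[0]+.5)/3.8-.5,155+(p[1]+.5)/3.8-.5)
zc=[.0175,.0175,.0505,.0505]
Q=np.array([plane(t,T(p),z) for p,z in zip([(563,72),(730,60),(762,225),(584,236)],zc)])
print(Q,"c",Q.mean(0),np.linalg.norm(Q-np.roll(Q,-1,0),axis=1))
dy=Q[0]+Q[3]-Q[1]-Q[2];print("y yaw",np.degrees(np.arctan2(dy[1],dy[0])))
dx=Q[0]+Q[1]-Q[2]-Q[3];print("x yaw",np.degrees(np.arctan2(dx[1],dx[0])))
P=np.array([plane(t,T(p),z) for p,z in zip([(597,93),(710,87),(730,195),(609,203)],[.023,.023,.045,.045])]);print("pad",P.mean(0))
print("side proj of Q",[proj(s,q).round(1).tolist() for q in Q])
E
```

```text
grasp_force: 30.0
hsv [[17, 113, 163], [18, 83, 165], [19, 83, 165]] [17, 42, 116]
(array([[357, 171],
       [365, 213],
       [318, 216],
       [313, 173]]), 2061.5)
(array([[287, 166],
       [283, 191],
       [245, 191],
       [250, 172]]), 884.0)
[[ 0.5836 -0.2594  0.0175]
 [ 0.5892 -0.3758  0.0175]
 [ 0.4729 -0.3801  0.0505]
 [ 0.4685 -0.2623  0.0505]] c [ 0.5286 -0.3194  0.034 ] [0.1166 0.1211 0.1179 0.1197]
y yaw 92.44278612683895
x yaw 1.78860042831931
pad [ 0.5303 -0.3208  0.034 ]
side proj of Q [[244.4, 190.6], [249.5, 172.3], [287.1, 164.4], [285.1, 182.7]]
```

```bash
python3 steer.py '-.025 -.002 0 7 .03;-.05 -.004 0 14 .03;-.075 -.006 0 21 .03;-.1 -.008 0 28 .03;-.13 -.01 0 35 .03;-.16 -.012 0 42 .03;-.19 -.014 0 49 .03;-.22 -.016 0 56 .03' 30; python3 -c "
from h import *
print(go([.530,-.320,.2526]),env.get_obs()['qpos'])"
```

```text
time_s: 12.3
tool_pos: [0.5258, -0.2511, 0.2537]
tool_rot: [180.0, -0.0, 42.9]
force: [0.7, -0.3, -4.2]
grip_width: 0.0397
grasp_force: 30.0
(array([-0.0438,  0.0533,  0.0011]), array([ 1.79984238e+02, -3.35121880e-02,  4.29124684e+01])) [-18.22381256  12.28140594  47.89366848  93.40754502  -9.2980501
  78.41214989 -16.19871799]
```

```bash
python3 steer.py '-.007 .009 0 7 .03;-.014 .018 0 14 .03;-.021 .027 0 21 .03;-.03 .036 0 28 .03;-.038 .045 0 35 .03;-.044 .053 0 41 .03;-.044 .053 0 41 .03;-.044 .053 0 41 .03' 30; python3 - <<'E'
from h import *
import cv2
o=env.get_obs();print(go([.530,-.320,.1475]),o['qpos'],o["force"],o["wrist_torque"])
s=env.read_camera("side");P=o["tool_pos"]+[0,0,.002];foot_rows(s,P,o["tool_rot"][2])
m=cv2.inRange(cv2.cvtColor(s["color"],cv2.COLOR_BGR2HSV),(10,90,90),(32,255,255))
f=proj(s,P).round().astype(int);print(f)
for r in range(f[1]-15,f[1]+60,6):
    x=np.where(m[r,f[0]-30:f[0]+30])[0]+f[0]-30;print(r,x[:1],x[-1:],len(x))
cv2.imwrite("pics/s6.png",s["color"])
E
```

```text
time_s: 12.97
tool_pos: [0.5297, -0.3188, 0.2533]
tool_rot: [180.0, 0.0, 2.3]
force: [0.3, -0.9, -4.0]
grip_width: 0.0397
grasp_force: 30.0
(array([0.0003, 0.0012, 0.1058]), array([1.79998109e+02, 4.73355164e-02, 2.33891769e+00])) [-14.56454835  19.9481746   54.95441826  88.42482651 -16.43091762
  80.24519345 -46.08407172] [ 0.28348867 -0.9194513  -4.00630286] [0.06282308 0.16438049 0.0008502 ]
50 [240.9 132.3] [276.4  91.4]
60 [246.6 136.2] [274.2  89.8]
70 [252.8 139.2] [271.8  88.6]
80 [259.4 141.1] [269.2  87.8]
90 [266.2 141.9] [266.5  87.5]
100 [273.  141.6] [263.9  87.7]
[266 103]
88 [] [] 0
94 [271] [276] 6
100 [261] [275] 6
106 [260] [274] 6
112 [259] [274] 7
118 [260] [274] 15
124 [259] [273] 15
130 [259] [273] 15
136 [259] [272] 14
142 [258] [272] 15
148 [262] [267] 6
154 [] [] 0
160 [] [] 0
```

```bash
python3 steer.py '-.003 .001 .02 0 .03;-.005 .001 .045 0 .03;-.005 .001 .065 0 .03;-.005 .001 .08 0 .03;-.005 .001 .09 0 .03;-.005 .001 .095 0 .03;-.005 .001 .095 0 .03' 30; python3 steer.py '0 0 .002 0 .03;0 0 .004 0 .03;0 0 .006 0 .03;0 0 .007 0 .03;0 0 .007 0 .03'; python3 -c "
from h import *
for i in range(4):env.read_camera('side');o=env.get_obs();print(o['force'].round(2),o['wrist_torque'].round(3),o['tool_pos'].round(4))"
```

```text
time_s: 13.6
tool_pos: [0.5265, -0.3187, 0.1596]
tool_rot: [-179.9, -0.2, 2.4]
force: [0.3, 0.6, -1.3]
grip_width: 0.0397
grasp_force: 30.0
time_s: 14.02
tool_pos: [0.53, -0.3191, 0.1578]
tool_rot: [-180.0, -0.6, 2.4]
force: [0.8, 6.2, 22.6]
grip_width: 0.0401
grasp_force: 30.0
[ 1.07  5.65 22.17] [ 1.896  0.309 -0.087] [ 0.5299 -0.3191  0.1578]
[ 1.82  5.44 22.34] [ 1.873  0.289 -0.072] [ 0.5299 -0.3191  0.1578]
[ 1.18  5.4  21.24] [ 1.894  0.225 -0.137] [ 0.5299 -0.3191  0.1578]
[ 0.88  5.82 21.6 ] [ 1.836  0.319 -0.103] [ 0.5299 -0.3191  0.1578]
```

Contact came about 9 mm early, which means the bar slid about 9 mm down in the light grip. That gives a pivot-to-foot distance of about 119 mm. I'll ease the press, soften the grip, then roll the bar about its uphill foot edge to the 16° tilt.

```bash
python3 steer.py '0 0 -.003 0 .03;0 0 -.003 0 .03' 30 | tail -4;python3 steer.py '0 0 0 0 .03;0 0 0 0 .03' 10 | sed -n '2p;4,6p'; python3 steer.py '.006 0 .001 0 .03;.012 0 .002 0 .03;.018 0 .003 0 .03;.024 0 .005 0 .03;.03 0 .007 0 .03;.036 0 .009 0 .03;.041 0 .011 0 .03;.041 0 .011 0 .03' 10; python3 - <<'E'
from h import *
import cv2
s=env.read_camera("side");o=env.get_obs();print(o["force"].round(2),o["wrist_torque"].round(3),o["tool_pos"].round(4))
P=o["tool_pos"]+[0,0,.002];f=proj(s,P).round().astype(int);print(f)
m=cv2.inRange(cv2.cvtColor(s["color"],cv2.COLOR_BGR2HSV),(10,90,90),(32,255,255))
for r in range(f[1]-15,f[1]+50,5):
    x=np.where(m[r,f[0]-35:f[0]+45])[0]+f[0]-35;print(r,x[:1],x[-1:],len(x))
k=s["color"][f[1]-50:f[1]+80,f[0]-65:f[0]+85];cv2.imwrite("pics/s7.png",cv2.resize(k,None,fx=4,fy=4))
n=np.array([np.sin(.279),0,np.cos(.279)])
print("16deg axis img",proj(s,P),proj(s,P-.1*n))
E
```

```text
tool_rot: [180.0, -0.5, 2.4]
force: [2.4, 3.2, 12.6]
grip_width: 0.0398
grasp_force: 30.0
tool_pos: [0.5285, -0.3196, 0.1583]
force: [2.0, 2.6, 11.6]
grip_width: 0.0398
grasp_force: 10.0
time_s: 15.22
tool_pos: [0.5676, -0.3179, 0.1439]
tool_rot: [180.0, -0.1, 2.3]
force: [1.2, 3.0, 4.8]
grip_width: 0.0398
grasp_force: 10.0
[1.53 2.16 5.39] [ 0.784 -0.162 -0.048] [ 0.5673 -0.3179  0.144 ]
[253 141]
126 [] [] 0
131 [] [] 0
136 [245] [260] 6
141 [247] [262] 7
146 [257] [264] 8
151 [256] [265] 10
156 [252] [267] 16
161 [254] [269] 16
166 [256] [287] 21
171 [256] [286] 31
176 [250] [285] 36
181 [248] [285] 38
186 [246] [283] 38
16deg axis img [252.84292972 141.08596471] [262.50887276 172.310838  ]
```

View pics/s7.png

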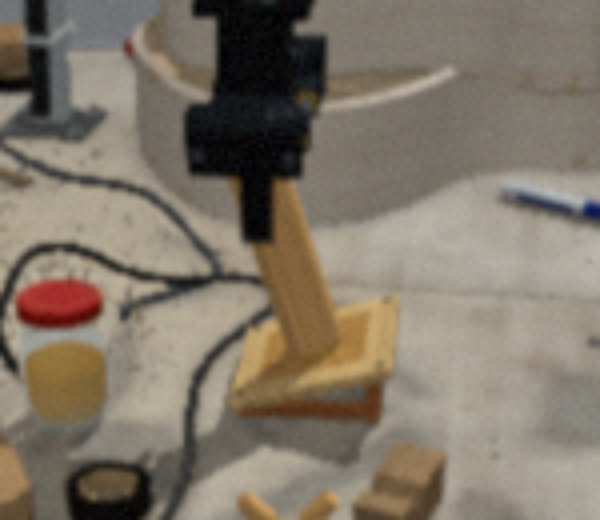

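The bar stands tilted on the board, foot at crop (305,352) and looking flush. I'll check where the foot's near edge lies on the pad, then release slowly.

```bash
python3 - <<'E'
from h import *
s=env.read_camera("side")
n=np.array([np.sin(.279),0,np.cos(.279)]);C=np.array([.5295,-.32,.034])
for p in((292,350),(312,357),(334,346)):
    o,d=ray(s,(188+p[0]/4-.4,91+p[1]/4-.4));print((o+d*((C-o)@n)/(d@n)-C).round(4))
E
for F in 5 3; do python3 steer.py '0 0 0 0 .03;0 0 0 0 .03;0 0 0 0 .03' $F | sed -n '2p;4p'; done
```

```text
[ 0.0162  0.0004 -0.0046]
[-0.0012  0.0185  0.0003]
[-0.0159  0.0071  0.0045]
tool_pos: [0.5667, -0.3184, 0.144]
force: [1.0, 2.4, 4.2]
tool_pos: [0.5659, -0.3185, 0.1436]
force: [0.8, 1.3, 3.5]
```

```bash
python3 steer.py '0 0 0 0 .042;0 0 0 0 .045;0 0 0 0 .05;0 0 0 0 .06;0 0 0 0 .07;0 0 0 0 .08;0 0 0 0 .08' 3; python3 - <<'E'
from h import *
import cv2
s=env.read_camera("side");m=cv2.inRange(cv2.cvtColor(s["color"],cv2.COLOR_BGR2HSV),(10,90,90),(32,255,255))
for r in (146,151,156,161):
    x=np.where(m[r,218:298])[0]+218;print(r,x[:1],x[-1:])
d=cv2.absdiff(s["color"],cv2.imread("pics/s6.png"));
E
```

```text
time_s: 16.4
tool_pos: [0.5657, -0.3185, 0.1435]
tool_rot: [180.0, 0.0, 2.2]
force: [0.1, 0.8, -0.2]
grip_width: 0.0686
grasp_force: 0.0
146 [257] [264]
151 [257] [266]
156 [253] [267]
161 [255] [269]
```

Released and still standing. I'll retreat straight up and check again.

```bash
python3 steer.py '0 0 0 0 .087;0 0 -.015 0 .087;0 0 -.035 0 .087;0 0 -.06 0 .087;0 0 -.09 0 .087;0 0 -.12 0 .087;0 0 -.14 0 .087;0 0 -.14 0 .087'; python3 steer.py '0 0 0 0 .087;0 0 0 0 .087;0 0 0 0 .087;0 0 0 0 .087;0 0 0 0 .087;0 0 0 0 .087;0 0 0 0 .087;0 0 0 0 .087'; python3 - <<'E'
from h import *
import cv2
s=env.read_camera("side");m=cv2.inRange(cv2.cvtColor(s["color"],cv2.COLOR_BGR2HSV),(10,90,90),(32,255,255))
for r in (126,131,136,141,146,151,156,161):
    x=np.where(m[r,218:298])[0]+218;print(r,x[:1],x[-1:],len(x))
d=cv2.absdiff(s["color"],cv2.imread("pics/side0.png")).max(2)
for n,(x0,y0,x1,y1) in dict(jar=(190,160,216,200),cork=(168,198,198,230),tape=(203,204,228,225),sand=(276,200,301,228),neck=(299,274,342,306)).items():print(n,(d[y0:y1,x0:x1]>40).sum())
E
```

```text
time_s: 17.12
tool_pos: [0.5673, -0.3201, 0.2889]
tool_rot: [179.8, -0.4, 2.2]
force: [1.1, 0.5, 0.2]
grip_width: 0.087
grasp_force: 0.0
time_s: 17.78
tool_pos: [0.5658, -0.3183, 0.2834]
tool_rot: [-180.0, 0.0, 2.2]
force: [0.7, 0.2, 0.1]
grip_width: 0.087
grasp_force: 0.0
126 [] [] 0
131 [246] [260] 15
136 [246] [261] 16
141 [248] [263] 16
146 [250] [264] 15
151 [251] [265] 15
156 [253] [267] 15
161 [255] [269] 15
jar 0
cork 6
tape 14
sand 0
neck 0
```

```bash
python3 -c "
from cell import env
print(env.sign_off())"
```

```text
the job is handed in; nothing more can be done
None
```

I lifted the weight level, felt that the +y end was heavy, and stood it on that end on the cork pad; it was still standing after I let go and backed off, the camera showed no sign the other things had moved, and I handed the job in at about 18 s.

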